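# Close the mould press with its spoked capstan

## Task

Two identical green bench presses stand on the potter's table; one holds a white plaster mould, the other is empty. Close the press that holds the mould: turn its spoked capstan clockwise (seen from above), pushing one spoke after another round, until the plate is fully down on the mould and the capstan stops. Leave the empty press's capstan as it is and do not disturb the unfired clay teapot.

Things in the scene. Friction and masses are not known exactly. Their poses are not given: they have to be found in the camera images.
- press_capstan (a joint): Capstan of the press holding the white mould (160x140x75 mm): grows clockwise from above; 0 = plate 15 mm off the mould, 3.0 = plate down, hard stop; starts 0-0.6. Needs 3-5 N at 85 mm radius, stays where left, height fixed. Hub 54 dia; 4 level spokes 16 thick, 90 deg apart, black 30 mm balls centred 120 from the axis. At value q one spoke points q clockwise of +x of point press_hub.
- press_hub (a point): On that capstan's upright axis at spoke height (224 mm up). Fixed press axes: z up, -x = front, facing the robot within about 25 deg. Below: green crosshead 60 (x) by 330 (y), top 20 mm under this point. Above: yoke bar 16 (x) by 326 (y), 28-38 mm over this point, legs at y +-156; stem to 64 mm. A finger cannot pass under the bar: push each spoke across the front half, lift, take the next.
- spare_ball (a point): Centre of the black ball (30 mm) on a front spoke of the capstan of the other, empty press: same build and height, ball 120 mm from its axis. That capstan must stay as it is.
- teapot_center (a point): Body centre, 35 mm above the table, of an unfired brown clay teapot standing loose: 92 mm in diameter, 86 mm high, 145 mm long over spout and handle. Not to be disturbed.

How it is judged (in metres and radians):
At the end, for the whole second after the job is handed in: The capstan of the press with the mould stands within 10 degrees of its stop (joint above 2.82 rad), at rest; the empty press's capstan and the teapot are within 20 mm of where they were (value of joint press_capstan above 2.82 rad and velocity of joint press_capstan below 0.05 rad/s and distance of each of spare_ball, teapot_center from where it was at the start of the episode below 0.02 m); the robot touches nothing.
It fails at once if the empty press's capstan is turned (its ball moved more than 20 mm) (distance of spare_ball from where it was at the start of the episode above 0.02 m).
It fails at once if the teapot is moved more than 20 mm or tipped over (distance of teapot_center from where it was at the start of the episode above 0.02 m or angle between teapot_center's own z axis and vertical above 0.5 rad).
It also fails if it takes over 43 s, if anything falls off the work surface, if the arm or the gripper's body presses on something with over 40 N, if the wrist force passes 120 N, or if a joint passes its speed limit or range.

## Robot

A 6-joint arm with a two-finger parallel gripper is mounted at the origin on the work surface. World frame = base frame: x ahead of the robot, y to its left, z up, the work surface at z = 0. Lengths are in mm, angles in rad, forces in N, time in s.
With the tool pointing down it reaches from about 400 to 925 mm from the base axis. Payload 12.5 kg.
Tool frame: the origin (TCP) lies on the front face of the gripper's body, between the roots of the fingers; the fingertips stand 78 mm ahead of it and the grasp point (between the pads) lies 59 mm ahead of it (env.nose_length is the distance from the TCP to the fingertips, in mm); z points along the fingers, y is the line along which they close (so a half turn about z gives the same grasp; the last joint's range is limited). The gripper opens to 95 mm and grips with 3 to 60 N. Pads are 20 mm wide; open, the fingers measure 119 mm over their backs; the gripper's body (75 mm by 180 mm) begins 59 mm behind the grasp point.
Start: joints at [1.1, 0.491, 1.559, -0, 1.092, -0.106], TCP at [222.958, 583.89, 292.261] pointing down, gripper open.
Joint ranges: [-3.1, 3.1], [-0.84, 2.19], [0.05, 2.79], [-1.13, 4.28], [0.06, 2.93], [-2.69, 2.69]. Speed limits (rad/s): [2.22, 2.22, 2.79, 3.14, 3.14, 3.14].

## Interface

Orientations are given as [roll, pitch, yaw] about the fixed x, y, z axes, in that order (R = Rz(yaw) Ry(pitch) Rx(roll)).
In Python, from cell import env gives the robot as it stands.
- The arm moves only by the tool jog_arm, never from a script. Its argument "motion" is a list of rows, each a list of 7 numbers: the turn, a rotation vector about the tool's x, y, z in degrees, then the shift along the tool's x, y, z in mm, then the finger opening in mm, from 0 to 95.1. In form: [[wx, wy, wz, x, y, z, hand], ...]. A call has 1 to 10 rows; each row shifts and turns the commanded pose from where the row before left it, along the tool's axes as they then stand; what a row does not reach is not made up. A row lasts 1/8 s, in which the tool goes at most 62.5 mm and 10.7 degrees, less where a joint would pass 70% of its speed; a pose out of reach is approached as far as the arm can. A call is refused whole if a number of a shift passes 62.5 or a number of a turn 10.7, either way. A call with a gripper value outside its range is refused whole. The fingers move at their own pace and stop on an object; the grip force is fixed at half the most. Time passes only in rows, so rows that do not move let the fingers close. It gives the time, the measured TCP pose, the force, the opening and the grip force at its end, in the units of the state.
- env.state(): the state, without advancing time (a new reading comes with each control period).
- env.read_camera(name): name is "side" or "top"; returns a dict with "color" (400x640x3 uint8, red, green, blue), "z_map" (400x640 float32, mm along the optical axis (not along the pixel's ray), 0 where there is no reading), "camera_matrix" (3x3 intrinsics, pixels), "k1" (the pictures are not rectified: a ray, as slopes to the right and down, at radius r is drawn at 1 + k1 r^2 times it, then the intrinsics apply), "world_to_cam" (4x4, takes a point from world to camera coordinates). Camera axes: x right, y up, looking along -z (the intrinsics and any distortion apply to the point x, -y, -z); pixel columns grow to the right and rows downward; lengths in mm; the calibration is good to about 2 mm. A picture is of the moment at which its call begins.
- env.job_done(): hands the job in; it is judged then, once.
Trained networks look in the newest picture that a camera, given by its name, has taken for a name from the list of things; names that differ only in an ending like _2 or _b are one class to them, and where a whole thing is asked for, a point or a joint stands for the part that bears it (a point fixed in the world has none). Each returns a list of dicts, best first, with "score" (0 to 1); they miss things now and then, are a little off and sometimes report something else, mostly with a low value. They report only what shows in the picture. A call takes as long as a camera call.
- env.recognise(camera, thing): "location" ([column, row] in pixels, amid what is visible of it).
The state is a dict: "t": time; "joints": joint angles; "qvel": joint speeds; "tau": joint torques, N m; "eef_pos": TCP position; "tcp_rot": TCP orientation; "ft_force": force on the tool from outside, world axes, zero at the start; "moment": the same for the moment, N m; "opening": opening from 0.0 (shut) to 1.0 (fully open); "grip_force": force on a finger pad.
Only numpy, scipy, OpenCV 4.12 (cv2) and the standard library are available. Lean on these libraries where they do the work, as an engineer would, in place of code of your own. Each camera call takes 0.05 s, during which the arm holds its last target. There are 200 camera calls.

## Working session

There is one attempt and no reset: what is moved stays moved. The work goes in short steps, Python scripts to look and compute and a tool call to move; the robot and the scene stay as the last step left them, time stands still between calls to the robot, and variables do not carry over. Pictures are saved under pics/ and viewed, at most 10 in all, crops included, and the job is handed in when it is done.

Besides the shell and the picture viewer there is one more tool, called after ">>>" by a JSON object that holds its "name" and its "arguments". jog_arm: Moves the arm, as the interface text tells. Its arguments: {"type":"object","properties":{"motion":{"type":"array"}},"required":["motion"]}

```bash
mkdir -p pics; cat > h.py <<'E'
import numpy as np,cv2
from cell import env
def cloud(c):
    K=np.array(c["camera_matrix"]);z=c["z_map"];h,w=z.shape
    u,v=np.meshgrid(np.arange(w),np.arange(h))
    p=cv2.undistortPoints(np.stack([u,v],-1).reshape(-1,1,2).astype(float),K,np.array([c["k1"],0,0,0,0.])).reshape(h,w,2)
    P=np.stack([p[...,0]*z,-p[...,1]*z,-z,np.ones_like(z)],-1)
    W=P@np.linalg.inv(c["world_to_cam"]).T
    W=W[...,:3];W[z<=0]=np.nan
    return W
E
python3 - <<'E'
from h import *
for n in("top","side"):
    c=env.read_camera(n);cv2.imwrite(f"pics/{n}0.png",c["color"][...,::-1]);np.savez(f"{n}0.npz",W=cloud(c),c=c["color"])
    print(n,np.linalg.inv(c["world_to_cam"]).round(2)[:3])
    W=cloud(c)
    for t in("press_capstan","press_hub","spare_ball","teapot_center"):
        for d in env.recognise(n,t)[:3]:
            u,v=np.round(d["location"]).astype(int);print(t,d,W[v,u].round())
s=env.state();print(s)
E
```

```text
top [[-2.0000e-02  9.8000e-01 -1.9000e-01  3.9033e+02]
 [-1.0000e+00 -3.0000e-02 -1.0000e-02 -8.0000e-01]
 [-2.0000e-02  1.9000e-01  9.8000e-01  9.9680e+02]]
press_capstan {'location': [205.8, 157.5], 'score': 0.93} [632. 231. 249.]
press_hub {'location': [215.8, 183.4], 'score': 0.71} [610. 242. 134.]
spare_ball {'location': [434.0, 152.4], 'score': 0.71} [ 635. -219.  235.]
spare_ball {'location': [217.3, 183.6], 'score': 0.19} [607. 239. 137.]
teapot_center {'location': [292.6, 266.6], 'score': 0.82} [422.  77.  82.]
side [[ 9.5000e-01  1.5000e-01 -2.6000e-01  2.5467e+02]
 [-3.0000e-01  5.1000e-01 -8.0000e-01 -9.3515e+02]
 [ 1.0000e-02  8.5000e-01  5.3000e-01  7.6190e+02]]
press_capstan {'location': [315.4, 114.1], 'score': 0.66} [616. 222. 234.]
press_hub {'location': [318.7, 153.4], 'score': 0.95} [620. 195. 135.]
press_hub {'location': [400.2, 214.9], 'score': 0.72} [ 634. -249.  231.]
press_hub {'location': [318.0, 116.0], 'score': 0.46} [623. 220. 229.]
spare_ball {'location': [402.6, 214.4], 'score': 0.66} [ 641. -247.  230.]
teapot_center {'location': [258.1, 222.7], 'score': 0.61} [422.  45.  52.]
{'t': 0.5, 'joints': array([ 1.10043415e+00,  4.90936286e-01,  1.55890777e+00, -9.51496221e-06,
        1.09171040e+00, -1.05605688e-01]), 'qvel': array([-0.00236719,  0.0020911 , -0.00110595,  0.00123407, -0.00142919,
        0.00014493]), 'tau': array([-2.61697314e-03, -6.12050629e+01, -2.58279920e+01,  6.93460903e-02,
        4.46679234e-02,  3.84625707e-05]), 'eef_pos': array([222.93854643, 583.89533521, 292.23571034]), 'tcp_rot': array([3.14155555e+00, 1.24237657e-05, 2.77684055e+00]), 'ft_force': array([-0.00370151, -0.25788851, -0.10857729]), 'moment': array([-0.0048365 ,  0.00620631,  0.00433988]), 'grip_force': 0.0, 'opening': 0.9976768665665044}
```

View pics/top0.png

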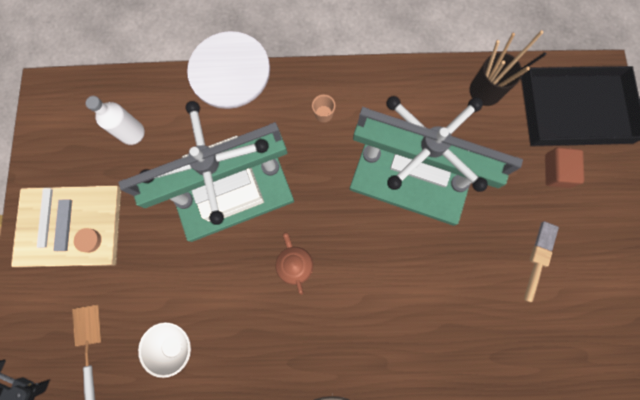

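View pics/side0.png

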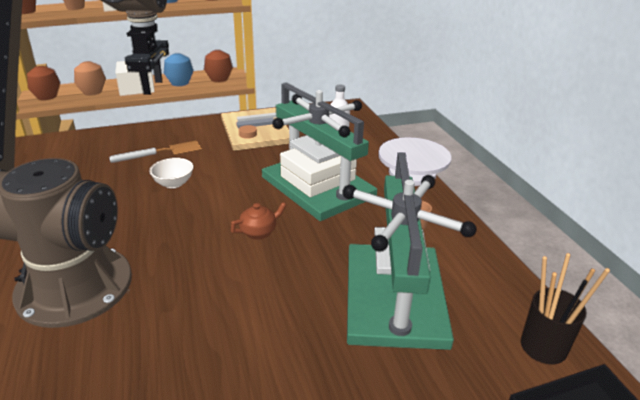

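The mould press is on the left: its hub is near top pixel (203,158), with balls at (193,107), (262,146), (216,217) and (147,176). The empty press is on the right, and the teapot is at (294,266). Next I measure them.

```bash
python3 - <<'E'
from h import *
d=np.load("top0.npz");W=d["W"];C=d["c"].astype(int)
dark=(C.max(-1)<60)
for uv in[(193,107),(262,146),(216,217),(147,176),(393,183),(480,184)]:
    u,v=uv;w=W[v-9:v+10,u-9:u+10].reshape(-1,3);m=dark[v-9:v+10,u-9:u+10].ravel()&(abs(w[:,2]-229)<13)
    print(uv,m.sum(),w[m].mean(0).round(1),w[m].max(0).round())
# bar
L=(W[...,1]>50)&(W[...,1]<420)&(W[...,0]>450)
m=L&(W[...,2]>256)&(W[...,2]<270)
p=W[m];print(m.sum(),p.mean(0).round(1))
vx,vy,x,y=cv2.fitLine(p[:,:2].astype(np.float32),cv2.DIST_HUBER,0,.01,.01).ravel()
s=(p[:,:2]-[x,y])@[vx,vy];print("bar dir",vx,vy,"yaw",np.arctan2(vy,vx)-np.pi/2,s.min(),s.max(),x+vx*(s.min()+s.max())/2,y+vy*(s.min()+s.max())/2)
m=L&(W[...,2]>277);print("stem",m.sum(),W[m].mean(0))
m=L&(abs(W[...,2]-204)<5)&(C[...,1]>C[...,0]+20);p=W[m];r=cv2.minAreaRect(p[:,:2].astype(np.float32));print("cross",m.sum(),r)
# side cloud balls
d=np.load("side0.npz");W=d["W"];C=d["c"].astype(int)
m=(C.max(-1)<60)&(W[...,2]>212)&(W[...,2]<242)&(W[...,0]>450)&(W[...,0]<850)&(W[...,1]>50)
n,l,st,ce=cv2.connectedComponentsWithStats(m.astype(np.uint8))
for i in range(1,n):
    if st[i,4]>15:print(ce[i].round(),st[i,4],W[l==i].mean(0).round(1))
# teapot
d=np.load("top0.npz");W=d["W"]
m=(W[...,2]>15)&(abs(W[...,0]-422)<100)&(abs(W[...,1]-77)<90)&(W[...,2]<100)&(W[...,0]<500)
print("pot",W[m].mean(0),W[m].min(0),W[m].max(0))
E
```

```text
(193, 107) 91 [749.3 268.7 235.2] [761. 281. 241.]
(262, 146) 109 [659.4 124.4 234.5] [671. 135. 241.]
(216, 217) 113 [515.9 211.9 234.7] [528. 224. 241.]
(147, 176) 17 [602.6 356.4 230.7] [616. 366. 239.]
(393, 183) 123 [ 576.  -135.7  234.5] [ 589. -125.  240.]
(480, 184) 132 [ 566.9 -304.1  233.7] [ 580. -293.  240.]
1410 [633.  244.5 261.4]
bar dir 0.34345147 -0.9391704 yaw -2.7910032 -162.4297929022512 163.26447526184054 633.2616836097178 243.0112284922165
stem 85 [633.65382799 241.20382461 285.8148207 ]
cross 2006 ((626.4515991210938, 239.5984344482422), (44.06629943847656, 326.2579650878906), 20.084243774414062)
[295.  98.] 32 [598.7 351.9 229.3]
[357. 105.] 64 [748.5 262.2 228. ]
[278. 123.] 77 [513.8 205.7 229.4]
[344. 131.] 92 [657.9 117.7 228.1]
pot [428.37435993  76.88553076  57.63715011] [360.24553014  34.8292958   23.08108813] [499.68306914 119.91664032  85.72719901]
```

>>> {"name": "jog_arm", "arguments": {"motion": [[0,0,9.8,0,0,-15,0],[0,0,9.8,0,0,-15,0],[0,0,9.8,0,0,-15,0],[0,0,9.8,0,0,-15,0],[0,0,9.8,0,0,0,0],[0,0,0,-40,15,0,0],[0,0,0,-50,18,0,0],[0,0,0,-50,18,0,0],[0,0,0,-50,18,0,0],[0,0,0,-50,18,0,0]]}}

```text
t: 1.75
eef_pos: [388.0, 387.0, 352.4]
tcp_rot: [3.141, -0.0, 1.922]
ft_force: [0.5, 0.9, 0.0]
opening: 0.025
grip_force: 0.0
```

>>> {"name": "jog_arm", "arguments": {"motion": [[0,0,0,-50,18,0,0],[0,0,0,-50,18,0,0],[0,0,0,-50,18,0,0],[0,0,0,-50,18,0,0],[0,0,0,-43,17,0,0],[0,0,0,0,0,0,0],[0,0,0,0,0,0,0]]}}

```text
t: 2.62
eef_pos: [553.9, 191.0, 352.1]
tcp_rot: [-3.141, -0.0, 1.921]
ft_force: [0.2, -0.1, 0.5]
opening: 0.009
grip_force: 0.0
```

>>> {"name": "jog_arm", "arguments": {"motion": [[0,0,0,0,0,30,0],[0,0,0,0,0,27,0],[0,0,0,7,0,0,0],[0,0,0,8,0,0,0],[0,0,0,8,0.5,0,0],[0,0,0,7,0.5,0,0],[0,0,0,11,2,0,0],[0,0,0,11,3,0,0]]}}

```text
t: 3.62
eef_pos: [542.1, 242.2, 295.8]
tcp_rot: [3.14, 0.0, 1.921]
ft_force: [2.3, -5.3, 0.2]
opening: 0.008
grip_force: 1.9
```

>>> {"name": "jog_arm", "arguments": {"motion": [[0,0,0,10,5,0,0],[0,0,0,10,5,0,0],[0,0,0,9,8,0,0],[0,0,0,9,9,0,0],[0,0,0,5,7,0,0],[0,0,0,4,7,0,0],[0,0,0,0,0,0,0]]}}

```text
t: 4.5
eef_pos: [564.6, 300.5, 294.9]
tcp_rot: [3.141, -0.001, 1.922]
ft_force: [0.2, 0.3, 0.7]
opening: 0.004
grip_force: 0.0
```

```bash
python3 - <<'E'
from h import *
s=env.state();R=np.array([[.9394,.3429],[-.3429,.9394]]);print(R@(s["eef_pos"][:2]-[632.5,240.5]),s["ft_force"])
c=env.read_camera("side");cv2.imwrite("pics/side1.png",cv2.resize(c["color"][50:250,200:480,::-1],None,fx=2.5,fy=2.5))
W=cloud(c);C=c["color"]
m=(C.max(-1)<60)&(W[...,2]>212)&(W[...,2]<242)&(W[...,0]>450)&(W[...,0]<850)&(W[...,1]>50)
n,l,st,ce=cv2.connectedComponentsWithStats(m.astype(np.uint8))
for i in range(1,n):
    if st[i,4]>15:
        p=W[l==i].mean(0);q=R@(p[:2]-[631,235]);print(ce[i].round(),st[i,4],p.round(1),q.round(),np.degrees(np.arctan2(q[1],q[0])).round(1))
E
```

```text
[-43.25570854  79.66298499] [0.15802639 0.29870893 0.66826078]
[344.  99.] 35 [726.7 309.3 229.1] [115.  37.] 17.8
[284. 106.] 95 [556.2 307.7 229.3] [-45.  94.] 115.8
[292. 130.] 86 [538.3 158.3 229. ] [-113.  -40.] -160.4
```

View pics/side1.png

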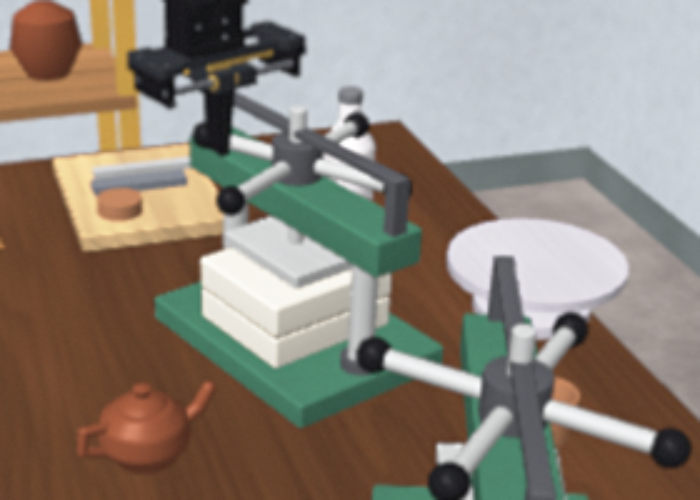

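The front spoke now stands at about 198° and the pushed one at 108°. I lift and go behind the next spoke.

>>> {"name": "jog_arm", "arguments": {"motion": [[0,0,0,-1,-4,0,0],[0,0,0,0,0,-28,0],[0,0,0,0,0,-29,0],[0,0,0,-33,-6,0,0],[0,0,0,-34,-7,0,0],[0,0,0,-34,-7,0,0],[0,0,0,-34,-7,0,0],[0,0,0,0,0,0,0],[0,0,0,0,0,28,0],[0,0,0,0,0,29,0]]}}

```text
t: 5.8
eef_pos: [581.6, 162.2, 294.9]
tcp_rot: [3.14, -0.0, 1.922]
ft_force: [-0.2, 0.1, 0.8]
opening: 0.008
grip_force: 0.0
```

>>> {"name": "jog_arm", "arguments": {"motion": [[0,0,0,9,-2,0,0],[0,0,0,10,-5,0,0],[0,0,0,10,-4,0,0],[0,0,0,9,-2,0,0],[0,0,0,9,-2,0,0],[0,0,0,10,0,0,0],[0,0,0,9,0,0,0],[0,0,0,11,2,0,0],[0,0,0,11,3,0,0],[0,0,0,10,5,0,0]]}}

```text
t: 7.05
eef_pos: [543.3, 252.6, 295.1]
tcp_rot: [-3.141, -0.0, 1.922]
ft_force: [1.9, -3.8, 0.1]
opening: 0.003
grip_force: 1.8
```

>>> {"name": "jog_arm", "arguments": {"motion": [[0,0,0,10,5,0,0],[0,0,0,9,8,0,0],[0,0,0,9,9,0,0],[0,0,0,5,7,0,0],[0,0,0,3,5,0,0]]}}

```text
t: 7.68
eef_pos: [563.4, 297.9, 295.1]
tcp_rot: [-3.141, -0.0, 1.922]
ft_force: [-0.2, -3.7, 2.4]
opening: 0.001
grip_force: 1.7
```

>>> {"name": "jog_arm", "arguments": {"motion": [[0,0,0,2,4,0,0],[0,0,0,1,3,0,0],[0,0,0,1,3,0,0]]}}

```text
t: 8.05
eef_pos: [571.1, 304.6, 295.2]
tcp_rot: [-3.141, -0.0, 1.921]
ft_force: [-2.3, -2.6, 1.2]
opening: 0.002
grip_force: 1.6
```

>>> {"name": "jog_arm", "arguments": {"motion": [[0,0,0,0.5,2,0,0],[0,0,0,0,0,0,0]]}}

```text
t: 8.3
eef_pos: [572.9, 305.9, 295.3]
tcp_rot: [3.141, -0.0, 1.922]
ft_force: [-1.9, -0.7, 1.8]
opening: 0.001
grip_force: 1.0
```

```bash
cat > ang.py <<'E'
from h import *
R=np.array([[.9394,.3429],[-.3429,.9394]]);s=env.state();print(R@(s["eef_pos"][:2]-[632.5,240.5]),s["ft_force"].round(1))
for cam,o in(("side",[631,235]),("top",[632,240.5])):
    c=env.read_camera(cam);W=cloud(c);C=c["color"]
    m=(C.max(-1)<60)&(W[...,2]>212)&(W[...,2]<242)&(W[...,0]>450)&(W[...,0]<850)&(W[...,1]>50)
    n,l,st,ce=cv2.connectedComponentsWithStats(m.astype(np.uint8))
    for i in range(1,n):
        if st[i,4]>15:
            p=W[l==i].mean(0);q=R@(p[:2]-o);print(cam,st[i,4],np.hypot(*q).round(),np.degrees(np.arctan2(q[1],q[0])).round(1))
    cv2.imwrite(f"pics/{cam}_{s['t']:.1f}.png",c["color"][...,::-1])
E
python3 ang.py
```

```text
[-33.53680003  81.87276012] [-1.9 -0.7  1.8]
side 97 103.0 109.5
side 40 121.0 12.5
side 82 121.0 -165.7
top 83 120.0 13.7
top 68 121.0 -74.6
top 105 119.0 -166.1
```

Joint is at about 2.90 rad. I finish it to the stop with the next spoke, well clear of the bar.

>>> {"name": "jog_arm", "arguments": {"motion": [[0,0,0,-1,-5,0,0],[0,0,0,0,0,-28,0],[0,0,0,0,0,-29,0],[0,0,0,-32,-10,0,0],[0,0,0,-32,-10,0,0],[0,0,0,-32,-10,0,0],[0,0,0,-33,-10,0,0],[0,0,0,0,0,0,0],[0,0,0,0,0,28,0],[0,0,0,0,0,29,0]]}}

```text
t: 9.65
eef_pos: [575.1, 168.8, 294.8]
tcp_rot: [3.14, -0.0, 1.922]
ft_force: [-0.2, -0.5, -0.4]
opening: 0.005
grip_force: 0.0
```

>>> {"name": "jog_arm", "arguments": {"motion": [[0,0,0,6,-2,0,0],[0,0,0,5,-1,0,0],[0,0,0,4,-1,0,0],[0,0,0,2,0,0,0],[0,0,0,0,0,0,0]]}}

```text
t: 10.28
eef_pos: [565.7, 183.0, 295.9]
tcp_rot: [3.141, -0.0, 1.922]
ft_force: [-0.9, -1.5, 0.3]
opening: 0.004
grip_force: 0.3
```

>>> {"name": "jog_arm", "arguments": {"motion": [[0,0,0,2,-0.5,0,0],[0,0,0,2,-0.5,0,0],[0,0,0,2,-0.5,0,0]]}}

```text
t: 10.65
eef_pos: [564.2, 185.5, 295.9]
tcp_rot: [3.138, 0.006, 1.922]
ft_force: [14.1, -26.4, -0.5]
opening: 0.009
grip_force: 14.8
```

>>> {"name": "jog_arm", "arguments": {"motion": [[0,0,0,2,0,0,0],[0,0,0,1,0,0,0],[0,0,0,0,0,0,0]]}}

```text
t: 11.02
eef_pos: [564.0, 186.0, 295.9]
tcp_rot: [3.138, 0.01, 1.921]
ft_force: [14.8, -35.6, 0.2]
opening: 0.008
grip_force: 19.3
```

The push met the hard stop at about 38 N. I back off, lift and check.

>>> {"name": "jog_arm", "arguments": {"motion": [[0,0,0,-10,0,0,0],[0,0,0,-8,0,0,0],[0,0,0,0,0,-30,0],[0,0,0,0,0,-40,0],[0,0,0,0,0,-40,0],[0,0,0,0,-30,-20,0],[0,0,0,0,-40,0,0],[0,0,0,0,0,0,0],[0,0,0,0,0,0,0]]}}

```text
t: 12.15
eef_pos: [502.0, 150.0, 425.4]
tcp_rot: [3.141, -0.0, 1.922]
ft_force: [-0.8, 0.2, 0.4]
opening: 0.0
grip_force: 0.0
```

```bash
python3 ang.py; ls pics
```

```text
[-153.65355316  -40.25290371] [-0.8  0.2  0.4]
side 52 124.0 99.5
side 46 121.0 7.0
side 84 121.0 -171.5
side 46 116.0 -84.7
top 84 121.0 7.8
top 17 120.0 -77.8
side0.png
side1.png
side_12.2.png
side_8.3.png
top0.png
top_12.2.png
top_8.3.png
```

```bash
python3 -c "
from cell import env
print(env.job_done())"
```

```text
the job is handed in; nothing more can be done
None
```

The press with the mould is closed: its capstan reads about 3.0 rad in the last images and met the hard stop. The arm stayed clear of the empty press and the teapot, and the job was handed in at about 12 s with no verdict returned.

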